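Prime the generator and hold the choke at its marker

ROBOT

A 6-joint arm with a two-finger parallel gripper is mounted at the origin on the work surface. World frame = base frame: x ahead of the robot, y to its left, z up, the work surface at z = 0. Lengths are in m, angles in rad, forces in N, time in s.
With the tool pointing down it reaches from about 0.25 to 0.775 m from the base axis. Payload 4 kg.
Tool frame: the origin (TCP) lies midway between the tips of the shut fingers; the grasp point (between the pads) lies 19 mm behind it; z points along the fingers, x is the direction in which the jaws open and shut, and the axes are right-handed (so a half turn about z gives the same grasp; the last joint's range is limited). The gripper opens to 94 mm and grips with 3 to 60 N. Pads are 16 mm wide; open, the fingers measure 119 mm over their backs; the gripper's body (75 mm by 177 mm) begins 78 mm behind the grasp point.
Start: joints at [-1.365, 0.087, 1.371, -0, 1.684, -0.103], TCP at [0.167, -0.524, 0.206] pointing down, gripper open.
Joint ranges: [-3.1, 3.1], [-0.76, 2.03], [0.27, 2.55], [-1.08, 4.22], [0.17, 2.65], [-2.57, 2.57]. Speed limits (rad/s): [2.79, 2.79, 3.14, 3.14, 3.14, 3.14].

INTERFACE

Orientations are given as [roll, pitch, yaw] about the fixed x, y, z axes, in that order (R = Rz(yaw) Ry(pitch) Rx(roll)).
In Python, from bench import robot, eyes, close_job gives the robot as it stands.
- The arm moves only by the shell command python3 -m jog 'ROWS'. ROWS is JSON, a list of rows, each a list of 3 entries, a list of its own where there are three numbers: the turn, a rotation vector about the tool's x, y, z in degrees, then the shift along the tool's x, y, z in mm, then the closure, from -1 (fully open) to 1 (shut). In form: [[[wx, wy, wz], [x, y, z], claw], ...]. A call has 1 to 5 rows; each row is the pose to reach, as a shift and turn from the pose commanded when the call began, along the tool's axes at that moment; what a row does not reach only later rows make up. A row lasts 1/10 s, in which the tool goes at most 50 mm and 8.59 degrees, less where a joint would pass 70% of its speed; a pose out of reach is approached as far as the arm can. A call with a gripper value outside its range is refused whole. The fingers move at their own pace and stop on an object; the grip force is fixed at half the most. Time passes only in rows, so rows that repeat a pose let the fingers close. It gives the time, the measured TCP pose, the force and the opening at its end, in the units of the state.
- robot.get_obs(): the state, without advancing time (a new reading comes with each control period).
- eyes.snapshot(name): name is "scene" or "top" or "wrist"; returns (picture, depth): 420x560x3 uint8, red, green, blue; 420x560 float32, m along the optical axis (not along the pixel's ray), 0 where there is no reading.
- eyes.camera_params(name): a dict with "mtx" (3x3 intrinsics, pixels), "world_to_cam" (4x4, takes a point from world to camera coordinates). Camera axes: x right, y up, looking along -z (the intrinsics and any distortion apply to the point x, -y, -z); pixel columns grow to the right and rows downward; lengths in m; the calibration is good to about 2 mm. The wrist camera is an equidistant fisheye: a pixel r from the principal point sees the ray r / f radians off the axis. A picture is of the moment at which its call begins: read the wrist's pose just before it. camera_params takes no time and is no camera call; for the wrist camera it gives the pose at the moment of the call.
- close_job(): hands the job in, once; it reports no verdict.
The state is a dict: "time": time; "joint_positions": joint angles; "qvel": joint speeds; "joint_torque": joint torques, N m; "tool_pos": TCP position; "ee_rot": TCP orientation; "wrist_force": force on the tool from outside, world axes, zero at the start; "wrist_torque": the same for the moment, N m; "width": finger opening in m.
Only numpy, scipy, OpenCV 4.12 (cv2) and the standard library are available. Lean on these libraries where they do the work, as an engineer would, in place of code of your own. Each camera call takes 0.05 s, during which the arm holds its last target. There are 200 camera calls.

TASK

Get the generator ready to start from its console on the bench: press the round key fully down and let it come back up, then press the square key fully down and let it come back up; do not press the long bar-shaped key. Then pull the spring-loaded choke handle out towards the robot's side until the pointer on its slide lines up with the tip of the small steel marker clipped beside the track, and keep it there: it springs back if let go, so finish while still gripping the handle and holding it steady at the marker. Leave the socket, the bottle, the tape measure and the wrench where they are.

Things in the scene. Friction and masses are not known exactly. Their poses are not given: they have to be found in the camera images.
- console: Grey metal starter console with an aluminium deck, 250 (x) x 340 (y) x 80 mm high, fixed to the bench. Origin: centre of its underside. Its -x side faces the robot, yaw up to 0.3 rad. The choke track runs along its x axis at y = -85 mm; the three keys stand in a row along its y axis at x = -30 mm, y = 15, 73 and 131 mm, in any order.
- round_key_top (a point): Centre of the top of the round key: black cap 30 mm across, on a grey 48 mm square base 6 mm high. Cap top is 18 mm above the deck when up. All three bases are alike.
- square_key_top (a point): Centre of the top of the square key: black cap 27 x 27 mm, cap top 18 mm above the deck when up.
- bar_key_top (a point): Centre of the top of the long bar-shaped key (13 mm wide in the console's y, 40 mm long in its x), black, 18 mm above the deck. Not to be pressed.
- round_key (a joint): How far the round key is pressed, m: 0 up, 0.006 fully down. Spring: 1.5 N to start, 5 N fully down.
- square_key (a joint): How far the square key is pressed, m: 0 up, 0.006 fully down. Same spring.
- bar_key (a joint): How far the bar key is pressed, m: 0 up, 0.006 fully down. Same spring. Must stay up.
- choke (a joint): How far the choke slide is pulled out, m: 0 home (as it starts), 0.078 at its end stop; grows as it moves along the console's -x. A spring pulls it home with 5 N at 0, rising by 1 N per 10 mm; no latch.
- choke_grip (a point): Grip point at the middle of the choke handle: an upright black block, 20 mm thick along the console's x, 48 mm wide along its y, 18 to 60 mm above the deck, on a 50 x 50 mm steel slide plate whose top is 12 mm above the deck. The point is 40 mm above the deck and moves with the slide. Can be pinched from above, fingers closing along the console's x.
- choke_pointer (a point): Tip of the small dark steel pointer (7 mm wide, 10 mm above the deck) on the slide plate's -y side, 34 mm from the handle's centre line along the console's -y and at the same console x as the grip point. It moves with the slide.
- marker: Small dark steel marker clip (20 x 20 x 14 mm block with a round screw on top, 20 mm high in all, and a 7 mm wide pointer aimed at the track), fixed on the track's -y side, axes parallel to the console's. Origin on the deck under its pointer's middle line. Its distance along the console's -x from the slide's pointer with the slide home, 30 to 62 mm, is how far to pull.
- marker_tip (a point): Tip of the marker's pointer, 10 mm above the deck and 3 mm towards the track from the marker's origin, at the same console x.
- socket: Steel wrench socket, 28 mm across, 36 mm high, standing on the rear (+x) part of the console's deck behind the keys. Leave alone. Origin: centre of its underside.
- oil_bottle: Grey oil bottle with a black cap, 70 mm across, 170 mm high, standing on the bench to the left (+y) of the console. Leave alone. Origin: centre of its underside.
- tape: Black and yellow tape measure, 70 x 66 x 35 mm, lying on the bench to the right (-y) of the console. Leave alone. Origin: centre of its underside.
- wrench: Steel wrench, 190 mm long, lying on the bench to the right (-y) of the console, beyond the tape measure. Leave alone.

How it is judged:
On the way, in this order (a step that is already met when the one before it is completed fails the run):
1. the round key is pressed fully down (at least 4.5 of 6 mm), the others up (value of joint round_key above 0.0045 m and value of joint each of square_key, bar_key below 0.0015 m), for 0.05 s.
2. the round key is up again and the square key is pressed fully down (at least 4.5 of 6 mm) (value of joint square_key above 0.0045 m and value of joint each of round_key, bar_key below 0.0015 m), for 0.05 s.
3. all keys up, the choke pulled until its pointer is within 5 mm of the marker, held by the fingers (x of choke_pointer in the frame of marker between -0.005 and 0.005 m and value of joint each of round_key, square_key, bar_key below 0.0015 m and contact force between the fingers and choke above 2 N), for 0.5 s.
At the end, for the whole second after the job is handed in: The choke pointer is within 5 mm of the marker along the track, at rest (under 10 mm/s), held there against its spring by the gripper's fingers (over 2 N on the slide), and all three keys are up (all of step 3 and value of joint choke below 0.07 m and velocity of joint choke between -0.01 and 0.01 m/s); the arm keeps its last pose, push and grip.
It fails at once if the bar key is pressed (value of joint bar_key above 0.003 m).
It fails at once if the socket is moved more than 25 mm (distance of socket from where it was at the start of the episode above 0.025 m).
It fails at once if the oil bottle is moved more than 25 mm (distance of oil_bottle from where it was at the start of the episode above 0.025 m).
It fails at once if the tape is moved more than 25 mm (distance of tape from where it was at the start of the episode above 0.025 m).
It fails at once if the wrench is moved more than 25 mm (distance of wrench from where it was at the start of the episode above 0.025 m).
It also fails if it takes over 51 s, if anything falls off the work surface, if the arm or the gripper's body presses on something with over 40 N, if the wrist force passes 120 N, or if a joint passes its speed limit or range.

## Working session

There is one attempt and no reset: what is moved stays moved. The work goes in short steps, Python scripts to look and compute and a shell command to move; the robot and the scene stay as the last step left them, time stands still between calls to the robot, and variables do not carry over. Pictures are saved under pics/ and viewed, about 8 in all and at most 12, crops included, and the job is handed in when it is done.

```bash
ls; mkdir -p pics
python3 - <<'E'
from bench import robot, eyes
import cv2,numpy as np
print(robot.get_obs())
for n in ("scene","top"):
    p,d=eyes.snapshot(n); cv2.imwrite(f"pics/{n}0.png",p[:,:,::-1]); np.savez(f"{n}0.npz",p=p,d=d,**eyes.camera_params(n))
    print(n,eyes.camera_params(n), d[200,280])
E
```

```text
pics
{'time': 0.0, 'joint_positions': array([-1.36511564e+00,  8.79456753e-02,  1.37224779e+00, -1.84723963e-05,
        1.68358694e+00, -1.03074534e-01]), 'qvel': array([-9.01815881e-04, -6.95788111e-08, -1.01365613e-03,  3.35168349e-04,
       -2.36028253e-04, -2.21513333e-05]), 'joint_torque': array([ 4.06163617e-04, -3.40178096e+01, -3.02431655e+01,  7.17579131e-02,
        3.27390363e-02, -1.62616439e-04]), 'tool_pos': array([ 0.1670206 , -0.52345275,  0.20431255]), 'ee_rot': array([-3.14138581e+00,  2.17803578e-03, -1.26204294e+00]), 'wrist_force': array([-0.28097292,  0.59364937, -0.60860253]), 'wrist_torque': array([-0.01964807, -0.01107584, -0.00023774]), 'width': 0.09415251242703587}
scene {'mtx': array([[417.69300501,   0.        , 286.92011767],
       [  0.        , 417.69300501, 209.80670483],
       [  0.        ,   0.        ,   1.        ]]), 'world_to_cam': array([[ 0.89844178,  0.43908964, -0.00162754, -0.50869949],
       [-0.32624958,  0.67002606,  0.66680303,  0.07806849],
       [ 0.2938768 , -0.59855272,  0.74523222, -1.31069738],
       [ 0.        ,  0.        ,  0.        ,  1.        ]])} 1.1507757
top {'mtx': array([[535.60867472,   0.        , 278.31729056],
       [  0.        , 535.60867472, 209.18112324],
       [  0.        ,   0.        ,   1.        ]]), 'world_to_cam': array([[ 1.96020699e-03, -9.99942462e-01, -1.05465318e-02,
         3.01108989e-02],
       [ 9.93268400e-01,  7.25413502e-04,  1.15833330e-01,
        -5.30597624e-01],
       [-1.15819014e-01, -1.07025940e-02,  9.93212671e-01,
        -1.65484773e+00],
       [ 0.00000000e+00,  0.00000000e+00,  0.00000000e+00,
         1.00000000e+00]])} 1.6224998
```

View pics/top0.png

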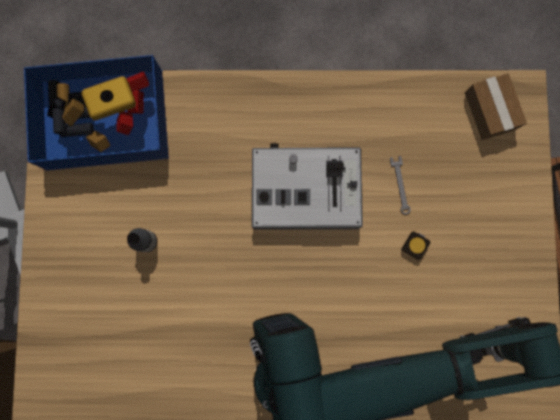

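View pics/scene0.png

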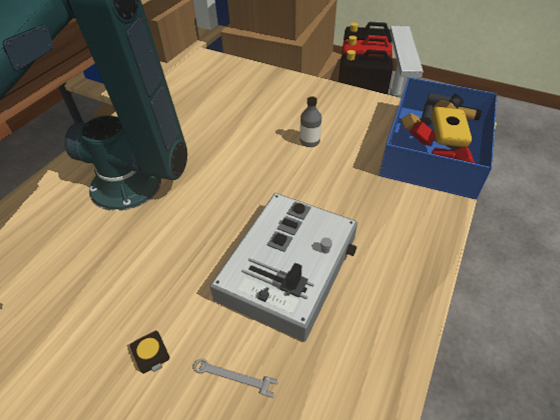

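Top view: console deck spans (252,148)–(361,229), keys at (264,197), (283,197), (302,197), choke handle (335,170), marker (352,185). The scene view agrees. Next I compute the console frame and zoom in.

```bash
cat > h.py <<'E'
import numpy as np,cv2
def ray(P,uv,fish=False):
    K=P['mtx'];W=P['world_to_cam']
    x=(uv[0]-K[0,2])/K[0,0];y=(uv[1]-K[1,2])/K[1,1]
    if fish:
        r=np.hypot(x,y)+1e-12; d=np.array([x/r*np.sin(r),-y/r*np.sin(r),-np.cos(r)])
    else: d=np.array([x,-y,-1.])
    R=W[:3,:3]; return -R.T@W[:3,3], R.T@d/np.linalg.norm(d)
def onz(P,uv,z,fish=False):
    o,d=ray(P,uv,fish); return o+d*(z-o[2])/d[2]
def proj(P,X,fish=False):
    W=P['world_to_cam'];c=W[:3,:3]@np.array(X)+W[:3,3];v=np.array([c[0],-c[1],-c[2]])
    if fish:
        th=np.arctan2(np.hypot(v[0],v[1]),v[2]);n=v[:2]/(np.hypot(v[0],v[1])+1e-12)*th
    else: n=v[:2]/v[2]
    return P['mtx'][:2,:2]@n+P['mtx'][:2,2]
def two(P1,u1,P2,u2,f1=False,f2=False):
    a,d=ray(P1,u1,f1);b,e=ray(P2,u2,f2)
    s=np.linalg.lstsq(np.c_[d,-e],b-a,rcond=None)[0]
    p,q=a+d*s[0],b+e*s[1]; return (p+q)/2,np.linalg.norm(p-q)
E
python3 - <<'E'
from h import *
for n,lo in(("top",(235,130,380,240)),("scene",(205,185,365,345))):
    P=dict(np.load(n+"0.npz")); x0,y0,x1,y1=lo
    im=P['p'][y0:y1,x0:x1]; hsv=cv2.cvtColor(im,cv2.COLOR_RGB2HSV)
    m=((hsv[...,1]<45)&(hsv[...,2]>(95 if n=="top" else 130))).astype(np.uint8)
    m=cv2.morphologyEx(m,cv2.MORPH_CLOSE,np.ones((9,9)))
    c=max(cv2.findContours(m,0,2)[0],key=cv2.contourArea)
    ap=cv2.approxPolyDP(c,8,True)[:,0]+[x0,y0]
    print(n,ap.tolist())
    w=[onz(P,q+0.5,0.08) for q in ap.astype(float)]
    for i in range(len(w)): print(w[i].round(4),np.linalg.norm(w[i]-w[i-1]).round(4))
    d=P['d'];u,v=ap.mean(0);
    cv2.imwrite(f"pics/z_{n}.png",cv2.resize(im[:,:,::-1],None,fx=3.4,fy=3.4,interpolation=2))
a=cv2.imread("pics/z_top.png");b=cv2.imread("pics/z_scene.png");
h=max(a.shape[0],b.shape[0]);c=np.zeros((h,a.shape[1]+b.shape[1],3),np.uint8);c[:a.shape[0],:a.shape[1]]=a;c[:b.shape[0],a.shape[1]:]=b
c=cv2.resize(c,(min(800,c.shape[1]),int(h*min(1,800/c.shape[1]))));cv2.imwrite("pics/z.png",c)
E
```

```text
top [[253, 149], [252, 225], [361, 224], [359, 148]]
[0.7109 0.1075 0.08  ] 0.3278
[0.4747 0.1088 0.08  ] 0.2361
[ 0.4781 -0.2227  0.08  ] 0.3316
[ 0.7139 -0.2203  0.08  ] 0.2358
scene [[275, 193], [213, 284], [306, 326], [356, 222]]
[0.4791 0.1055 0.08  ] 0.2406
[ 0.4835 -0.2213  0.08  ] 0.3269
[ 0.7222 -0.2222  0.08  ] 0.2387
[0.7197 0.1043 0.08  ] 0.3265
```

View pics/z.png

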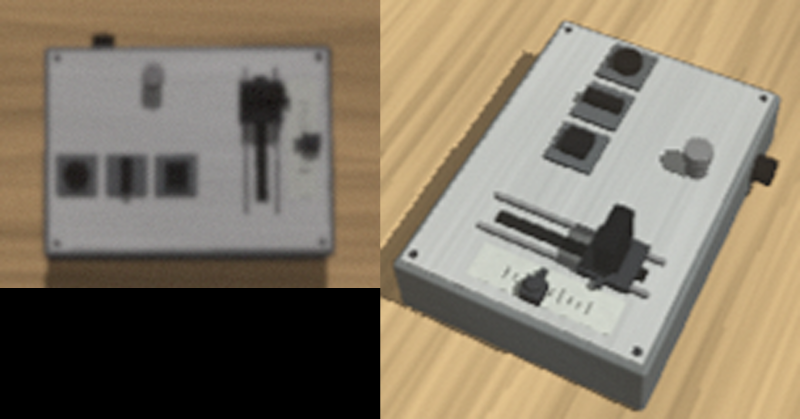

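The round key is leftmost (+y), the bar is in the middle, and the square key is nearest the choke. The console centre is about (0.598,-0.057) with yaw near -0.01. I'll move to a viewing pose above it, turning tool x onto world x.

```bash
cat > go.py <<'E'
import sys,numpy as np
from scipy.spatial.transform import Rotation as Ro
from bench import robot
def go(p,yaw):
    o=robot.get_obs(); R=Ro.from_euler('xyz',o['ee_rot']); T=Ro.from_euler('xyz',[np.pi,0,yaw])
    print('t',round(o['time'],2),'pos',o['tool_pos'].round(4),'rpy',o['ee_rot'].round(4),'F',o['wrist_force'].round(1),'w',round(o['width'],4))
    print('turn',np.degrees((R.inv()*T).as_rotvec()).round(1),'shift',(R.inv().apply(np.array(p)-o['tool_pos'])*1000).round(1))
if __name__=="__main__": a=list(map(float,sys.argv[1:])); go(a[:3],a[3])
E
python3 -m jog '[[[0,0,-36],[-182,-243,-100],1],[[0,0,-36],[-182,-243,-100],1],[[0,0,-36],[-182,-243,-100],1],[[0,0,-36],[-182,-243,-100],1],[[0,0,-36],[-182,-243,-100],1]]'; python3 go.py 0.52 -0.03 0.33 0
```

```text
time: 0.6
tool_pos: [0.3055, -0.3288, 0.2838]
ee_rot: [-3.141, 0.001, -0.631]
wrist_force: [1.3, -0.7, -0.0]
width: 0.0574
t 0.6 pos [ 0.3055 -0.3288  0.2838] rpy [-3.1413e+00  5.0000e-04 -6.3120e-01] F [ 1.3 -0.7 -0. ] w 0.0574
turn [ -0.    0.  -36.2] shift [  -3.2 -367.8  -46.1]
```

```bash
python3 -m jog '[[[0,0,-36],[-3,-368,-46],1],[[0,0,-36],[-3,-368,-46],1],[[0,0,-36],[-3,-368,-46],1],[[0,0,-36],[-3,-368,-46],1],[[0,0,-36],[-3,-368,-46],1]]'; python3 go.py 0.52 -0.03 0.33 0
```

```text
time: 1.1
tool_pos: [0.4508, -0.1276, 0.3147]
ee_rot: [3.141, 0.0, -0.002]
wrist_force: [-0.1, -1.2, 0.3]
width: 0.0176
t 1.1 pos [ 0.4508 -0.1276  0.3147] rpy [ 3.1414e+00  2.0000e-04 -2.2000e-03] F [-0.1 -1.2  0.3] w 0.0176
turn [ 0.   0.  -0.1] shift [ 68.9 -97.7 -15.4]
```

```bash
python3 -m jog '[[[0,0,0],[69,-98,-15],1],[[0,0,0],[69,-98,-15],1],[[0,0,0],[69,-98,-15],1],[[0,0,0],[69,-98,-15],1],[[0,0,0],[69,-98,-15],1]]'
python3 - <<'E'
from bench import robot, eyes
import cv2,numpy as np
from go import go
go([.52,-.03,.33],0)
P=eyes.camera_params("wrist");p,d=eyes.snapshot("wrist")
np.savez("w1.npz",p=p,d=d,**P);cv2.imwrite("pics/w1.png",p[:,:,::-1]);print(P)
E
```

```text
time: 1.6
tool_pos: [0.5195, -0.0319, 0.329]
ee_rot: [3.141, 0.002, -0.005]
wrist_force: [-0.3, -0.4, 0.7]
width: 0.0003
t 1.6 pos [ 0.5195 -0.0319  0.329 ] rpy [ 3.1411e+00  1.7000e-03 -4.7000e-03] F [-0.3 -0.4  0.7] w 0.0003
turn [ 0.   0.1 -0.3] shift [ 0.5 -1.9 -1. ]
{'mtx': array([[325.1922621 ,   0.        , 282.15476705],
       [  0.        , 325.1922621 , 214.30253074],
       [  0.        ,   0.        ,   1.        ]]), 'world_to_cam': array([[ 0.99998762, -0.00470636, -0.00161393, -0.5189885 ],
       [ 0.00415556,  0.96842923, -0.24925402,  0.08491796],
       [ 0.00273605,  0.24924423,  0.9684368 , -0.50363429],
       [ 0.        ,  0.        ,  0.        ,  1.        ]])}
```

View pics/w1.png

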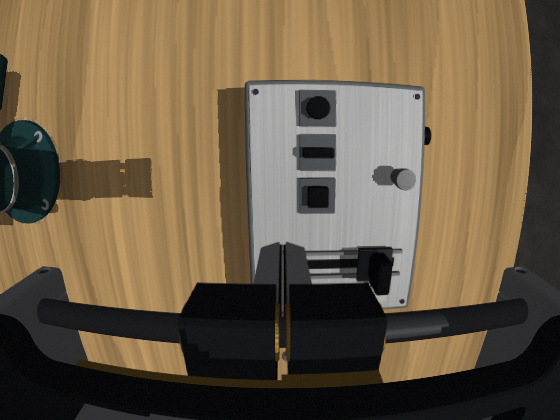

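Wrist view: round cap at (318,107), bar (317,152), square (318,197), choke handle about (375,270), with the fingers hiding the marker. I'll measure the key tops.

Run:
```python
from h import *
P=dict(np.load("w1.npz"));T=dict(np.load("top0.npz"));S=dict(np.load("scene0.npz"))
g=cv2.cvtColor(P['p'],cv2.COLOR_RGB2GRAY)
def blobs(P,g,box,thr,lo,hi):
    x0,y0,x1,y1=box;m=(g[y0:y1,x0:x1]<thr).astype(np.uint8)
    n,_,st,ce=cv2.connectedComponentsWithStats(m)
    return [(ce[i]+[x0,y0],st[i].tolist()) for i in range(1,n) if lo<st[i][4]<hi]
for thr in(40,):
  for c,s in blobs(P,g,(280,75,360,225),thr,100,1500): print('w cap',c.round(1),s,onz(P,c,0.098,True).round(4), 'dep',P['d'][int(c[1]),int(c[0])])
gt=cv2.cvtColor(T['p'],cv2.COLOR_RGB2GRAY);gs=cv2.cvtColor(S['p'],cv2.COLOR_RGB2GRAY)
for c,s in blobs(T,gt,(255,185,312,210),45,15,400): print('t',c.round(1),s,onz(T,c,.095).round(4))
for c,s in blobs(S,gs,(265,198,312,252),35,15,400): print('s',c.round(1),s,onz(S,c,.096).round(4))
# deck edges in wrist view: height and yaw
for uv in((255.5,91.5),(417.5,97),(402,301)): print('screw',onz(P,uv,.08,True).round(4))
```

```text
w cap [317.1 107.3] [25, 21, 25, 23, 448] [0.5631 0.0729 0.098 ] dep 0.38827756
w cap [317.1 152.1] [20, 72, 34, 11, 342] [0.5633 0.0161 0.098 ] dep 0.40290585
w cap [315.3 196.2] [22, 111, 27, 22, 542] [ 0.5617 -0.0407  0.098 ] dep 0.41511974
t [263.7 196.7] [5, 7, 9, 11, 68] [0.5611 0.0747 0.095 ]
t [282.7 197. ] [26, 6, 4, 13, 44] [0.5603 0.0169 0.095 ]
t [301.7 196.9] [43, 7, 8, 11, 73] [ 0.5608 -0.0408  0.095 ]
screw [0.485  0.0955 0.08  ]
screw [0.7053 0.0961 0.08  ]
screw [ 0.7071 -0.2113  0.08  ]
```

```bash
python3 - <<'E'
from h import *
P=dict(np.load("w1.npz"));T=dict(np.load("top0.npz"))
for a,b in(((317.1,107.3),(264.2,197.2)),((316.5,196.5),(302.2,197.4))):
    print(two(P,a,T,b,True))
E
python3 -m jog '[[[0,0,0],[44,-105,60],1],[[0,0,0],[44,-105,60],1],[[0,0,0],[44,-105,140],1],[[0,0,0],[44,-105,190],1],[[0,0,0],[44,-105,190],1]]'; python3 go.py 0.564 0.0735 0.095 0.005
```

```text
(array([0.56695327, 0.07563535, 0.05059983]), np.float64(0.0027987410758833044))
(array([ 0.56236866, -0.04295437,  0.08671047]), np.float64(0.004222134137059288))
time: 2.15
tool_pos: [0.5635, 0.0717, 0.1376]
ee_rot: [3.141, 0.0, -0.007]
wrist_force: [0.7, -0.5, -0.6]
width: 0.0004
t 2.15 pos [0.5635 0.0717 0.1376] rpy [ 3.141e+00  5.000e-04 -7.000e-03] F [ 0.7 -0.5 -0.6] w 0.0004
turn [ 0.   0.  -0.7] shift [ 0.5 -1.8 42.6]
```

The two views are nearly parallel, so that triangulation is weak. I'll check heights against the wrist depth and the scene camera before descending.

Run:
```python
from h import *
P=dict(np.load("w1.npz"));W=P['world_to_cam']
def pt(u,v):
    o,r=ray(P,(u,v),True); dep=np.median(P['d'][v-2:v+3,u-2:u+3]); return o+r*dep/(-(W[:3,:3]@r)[2])
for n,u,v in(('round',317,107),('bar',317,152),('sq',316,196),('deck',270,150),('deck',350,120),('bench',200,150)): print(n,pt(u,v).round(4))
S=dict(np.load("scene0.npz"))
# scene view: cap centroid
gs=cv2.cvtColor(S['p'],cv2.COLOR_RGB2GRAY);m=(gs[198:254,262:314]<60).astype(np.uint8)
n,_,st,ce=cv2.connectedComponentsWithStats(m)
print([(ce[i]+[262,198],st[i][4]) for i in range(1,n) if st[i][4]>15])
print(proj(S,[.5635,.0735,.096]),proj(S,[.562,-.041,.096]))
```

```text
round [0.563  0.0733 0.0975]
bar [0.5632 0.0162 0.0977]
sq [ 0.5626 -0.0405  0.0982]
deck [0.5033 0.0178 0.08  ]
deck [0.6088 0.0585 0.0799]
bench [ 3.885e-01  1.610e-02 -3.000e-04]
[(array([298.55319149, 208.36170213]), np.int32(94)), (array([289.47126437, 223.2183908 ]), np.int32(87)), (array([279.17355372, 239.09917355]), np.int32(121))]
[298.01673394 207.00843129] [278.19013452 237.16655446]
```

Heights are confirmed: caps at 0.098, deck at 0.080. Pressing the round key.

```bash
python3 -m jog '[[[0,0,0],[0,-2,30],1],[[0,0,0],[0,-2,38],1],[[0,0,0],[0,-2,44],1],[[0,0,0],[0,-2,47],1],[[0,0,0],[0,-2,47],1]]'; python3 go.py 0.564 0.0735 0.091 0.005
```

```text
time: 2.65
tool_pos: [0.5653, 0.074, 0.0951]
ee_rot: [3.141, -0.003, -0.006]
wrist_force: [-3.0, -1.6, 3.9]
width: 0.0004
t 2.65 pos [0.5653 0.074  0.0951] rpy [ 3.1408 -0.0033 -0.0063] F [-3.  -1.6  3.9] w 0.0004
turn [ 0.  -0.2 -0.6] shift [-1.3  0.5  4. ]
```

```bash
python3 -m jog '[[[0,0,0],[0,0,3],1],[[0,0,0],[0,0,5],1],[[0,0,0],[0,0,5],1],[[0,0,0],[0,0,5],1]]'; python3 go.py 0.564 0.0735 0.091 0.005
```

```text
time: 3.05
tool_pos: [0.5659, 0.0742, 0.0921]
ee_rot: [3.14, -0.005, -0.006]
wrist_force: [-4.3, -2.1, 12.9]
width: 0.0004
t 3.05 pos [0.5659 0.0742 0.0921] rpy [ 3.1403 -0.0055 -0.0055] F [-4.3 -2.1 12.9] w 0.0004
turn [ 0.1 -0.3 -0.6] shift [-1.9  0.7  1.1]
```

At 12.9 N the key has bottomed out (full spring load is 5 N). Releasing it and moving to the square key.

```bash
python3 -m jog '[[[0,0,0],[0,0,-40],1],[[0,0,0],[-1,40,-48],1],[[0,0,0],[-1,114,-48],1],[[0,0,0],[-1,114,-48],1],[[0,0,0],[-1,114,-48],1]]'; python3 -m jog '[[[0,0,0],[0,0,0],1],[[0,0,0],[0,0,0],1]]'; python3 go.py 0.564 -0.0408 0.098 0.005
```

```text
time: 3.55
tool_pos: [0.5636, -0.0422, 0.1363]
ee_rot: [3.14, -0.003, -0.01]
wrist_force: [0.1, 0.6, -0.1]
width: 0.0003
time: 3.75
tool_pos: [0.563, -0.038, 0.1357]
ee_rot: [-3.141, -0.001, -0.004]
wrist_force: [-0.0, -0.0, 0.6]
width: 0.0001
t 3.75 pos [ 0.563  -0.038   0.1357] rpy [-3.141e+00 -7.000e-04 -4.300e-03] F [-0.  -0.   0.6] w 0.0001
turn [-0.  -0.  -0.5] shift [ 1.   2.8 37.7]
```

```bash
python3 -m jog '[[[0,0,0],[0,2,28],1],[[0,0,0],[0,2,37],1],[[0,0,0],[0,2,44],1],[[0,0,0],[0,2,50],1],[[0,0,0],[0,2,50],1]]';python3 -m jog '[[[0,0,0],[0,0,0],1],[[0,0,0],[0,0,0],1]]'; python3 go.py 0.564 -0.0408 0.092 0.005
```

```text
time: 4.25
tool_pos: [0.5619, -0.0397, 0.0919]
ee_rot: [-3.141, 0.0, -0.004]
wrist_force: [-13.1, 2.6, 23.9]
width: -0.0
time: 4.45
tool_pos: [0.5619, -0.0397, 0.0919]
ee_rot: [-3.141, -0.0, -0.004]
wrist_force: [-12.7, 2.1, 22.0]
width: 0.0005
t 4.45 pos [ 0.5619 -0.0397  0.0919] rpy [-3.1409e+00 -2.0000e-04 -3.8000e-03] F [-12.7   2.1  22. ] w 0.0005
turn [-0.  -0.  -0.5] shift [ 2.1  1.1 -0.1]
```

Square key bottomed out at 22 N. Releasing it, opening the jaws part way, and going to look at the choke.

```bash
python3 -m jog '[[[0,0,0],[0,0,-45],0.9],[[0,0,0],[0,30,-90],-0.2],[[0,0,0],[28,230,-150],-0.2],[[0,0,0],[28,230,-150],-0.2],[[0,0,0],[28,230,-150],-0.2]]';python3 -m jog '[[[0,0,0],[0,80,0],-0.2],[[0,0,0],[0,80,0],-0.2],[[0,0,0],[0,80,0],-0.2],[[0,0,0],[0,80,0],-0.2]]'
python3 - <<'E'
from bench import robot, eyes
import cv2,numpy as np
from go import go
go([.65,-.142,.2],0.005)
P=eyes.camera_params("wrist");p,d=eyes.snapshot("wrist")
np.savez("w2.npz",p=p,d=d,**P);cv2.imwrite("pics/w2.png",cv2.resize(p[100:310,140:420,::-1],None,fx=2.8,fy=2.8,interpolation=2))
E
```

```text
time: 4.95
tool_pos: [0.5821, -0.2116, 0.2185]
ee_rot: [3.141, -0.002, -0.003]
wrist_force: [-0.1, -1.1, -0.3]
width: 0.0337
time: 5.35
tool_pos: [0.5812, -0.2905, 0.2165]
ee_rot: [-3.141, 0.0, -0.006]
wrist_force: [0.8, 0.4, -0.6]
width: 0.0561
t 5.35 pos [ 0.5812 -0.2905  0.2165] rpy [-3.1405e+00  1.0000e-04 -5.7000e-03] F [ 0.8  0.4 -0.6] w 0.0561
turn [-0.1  0.  -0.6] shift [  68.  -148.9   16.7]
```

View pics/w2.png

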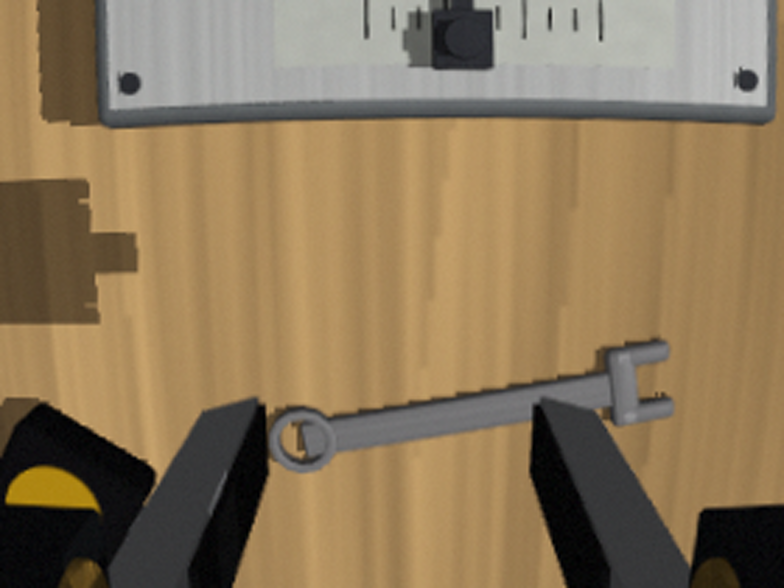

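That crop shows only the marker block (near picture pixel (305,113)); the rest lies above it. I'll re-crop the same picture higher up.

Run:
```python
import cv2,numpy as np
p=np.load("w2.npz")['p'];cv2.imwrite("pics/w2b.png",cv2.resize(p[0:150,180:420,::-1],None,fx=3.33,fy=3.33,interpolation=2))
```

```text
(no output)
```

View pics/w2b.png

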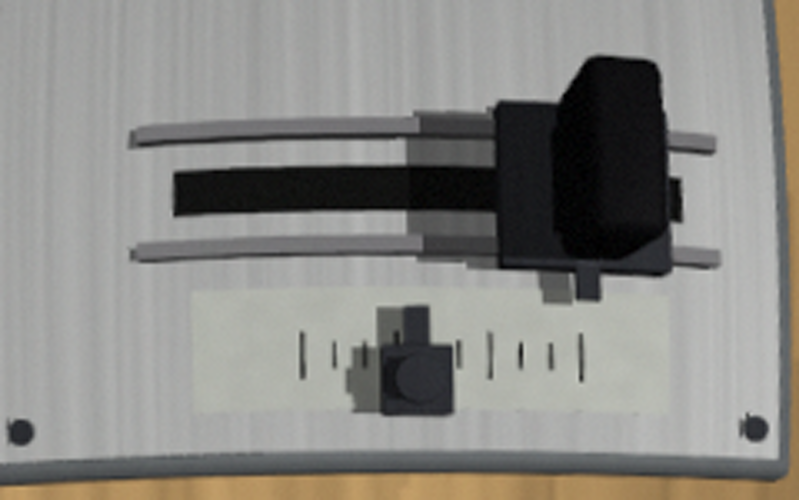

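Slide pointer tip is at crop (588,300), picture (356.6,90). Marker tip is at crop (416,307), picture (304.9,92.2). Handle top is around crop (615,150).

Run:
```python
from h import *
P=dict(np.load("w2.npz"));W=P['world_to_cam'];R=W[:3,:3];o=-R.T@W[:3,3]
a=onz(P,(356.6,90.),.09,True);b=onz(P,(304.9,92.2),.09,True);print('ptr',a,'mk',b,'pull',(a-b)[0])
H,Wd=P['d'].shape
pts=[];
for v in range(0,110):
    for u in range(250,420):
        d=P['d'][v,u]
        if d>0:
            _,r=ray(P,(u,v),True); pts.append(o+r*d/(-(R@r)[2]))
pts=np.array(pts);t=pts[(pts[:,2]>.132)&(pts[:,2]<.16)]
print('handle top n',len(t),'z',np.percentile(t[:,2],[5,50,95]).round(4),'x',np.percentile(t[:,0],[1,50,99]).round(4),'y',np.percentile(t[:,1],[1,50,99]).round(4))
s=pts[(pts[:,2]>.089)&(pts[:,2]<.0945)];
for uv in((356.6,87),(304.9,96)):
    d=P['d'][int(uv[1]),int(uv[0])];_,r=ray(P,uv,True);print('depth pt',(o+r*d/(-(R@r)[2])).round(4))
c=[onz(P,q,.08,True) for q in((180+20/3.33,432/3.33),(180+757/3.33,429/3.33))]
print('screws',c,'yaw',np.arctan2((c[1]-c[0])[1],(c[1]-c[0])[0]))
```

```text
ptr [ 0.65180205 -0.17582209  0.09      ] mk [ 0.60277555 -0.17951831  0.09      ] pull 0.04902650542763909
handle top n 1319 z [0.1354 0.1395 0.1409] x [0.6408 0.6495 0.6602] y [-0.1657 -0.1439 -0.1195]
depth pt [ 0.6517 -0.173   0.0907]
depth pt [ 0.6026 -0.1835  0.0928]
screws [array([ 0.48650805, -0.21197997,  0.08      ]), array([ 0.707739  , -0.21052498,  0.08      ])] yaw 0.0065767118409706315
```

Pull distance is 49 mm and yaw about 0.006. The handle centre is (0.6515,-0.1425) with its top at 0.140, which agrees with the text. Approaching.

```bash
python3 -m jog '[[[0,0,-0.7],[70,-148,30],-0.2],[[0,0,-0.7],[70,-148,30],-0.2],[[0,0,-0.7],[70,-148,30],-0.2],[[0,0,-0.7],[70,-148,30],-0.2],[[0,0,-0.7],[70,-148,30],-0.2]]';python3 -m jog '[[[0,0,0],[0,0,0],-0.2]]'; python3 go.py 0.6515 -0.1425 0.104 0.0065
```

```text
time: 5.9
tool_pos: [0.6522, -0.1388, 0.1863]
ee_rot: [-3.141, 0.001, 0.013]
wrist_force: [-0.1, 0.2, -0.5]
width: 0.0564
time: 6.0
tool_pos: [0.6516, -0.1429, 0.1874]
ee_rot: [3.14, -0.0, 0.008]
wrist_force: [-0.4, -0.3, 0.5]
width: 0.0562
t 6.0 pos [ 0.6516 -0.1429  0.1874] rpy [ 3.1403e+00 -3.0000e-04  8.2000e-03] F [-0.4 -0.3  0.5] w 0.0562
turn [ 0.1 -0.   0.1] shift [-0.1 -0.6 83.4]
```

```bash
python3 -m jog '[[[0,0,0],[0,0,40],-0.2],[[0,0,0],[0,0,60],-0.2],[[0,0,0],[0,0,75],-0.2],[[0,0,0],[0,0,83],-0.2],[[0,0,0],[0,0,83],0.5]]';python3 -m jog '[[[0,0,0],[0,0,0],1],[[0,0,0],[0,0,0],1],[[0,0,0],[0,0,0],1],[[0,0,0],[0,0,0],1],[[0,0,0],[0,0,0],1]]'; python3 go.py 0.6025 -0.1425 0.104 0.0065
```

```text
time: 6.5
tool_pos: [0.6511, -0.1442, 0.1031]
ee_rot: [-3.141, 0.001, 0.005]
wrist_force: [-0.0, 0.6, -0.6]
width: 0.0515
time: 7.0
tool_pos: [0.6512, -0.1434, 0.1048]
ee_rot: [3.141, 0.001, 0.007]
wrist_force: [-5.1, 0.4, 4.2]
width: 0.02
t 7.0 pos [ 0.6512 -0.1434  0.1048] rpy [3.141e+00 1.000e-03 6.800e-03] F [-5.1  0.4  4.2] w 0.02
turn [0.  0.1 0. ] shift [-48.7  -1.2   0.8]
```

Gripped: the jaws stopped at 20 mm. Pulling slowly.

```bash
python3 -m jog '[[[0,0,0],[-10,0,0],1],[[0,0,0],[-20,0,0],1],[[0,0,0],[-30,0,0],1],[[0,0,0],[-40,0,0],1],[[0,0,0],[-49,0,0],1]]';python3 -m jog '[[[0,0,0],[0,0,0],1],[[0,0,0],[0,0,0],1],[[0,0,0],[0,0,0],1],[[0,0,0],[0,0,0],1]]'
python3 - <<'E'
from bench import eyes
from go import go
from h import *
go([.6025,-.1425,.104],0.0065)
for n,b in(("scene",(225,250,315,320)),("top",(315,150,375,215))):
    P=eyes.camera_params(n);p,d=eyes.snapshot(n);np.savez(n+"3.npz",p=p,d=d,**P)
P=eyes.camera_params("wrist");p,d=eyes.snapshot("wrist");np.savez("w3.npz",p=p,d=d,**P)
s=np.load("scene3.npz")['p'][240:330,215:325]
a=cv2.resize(s,(550,450),interpolation=2);b=cv2.resize(p[200:300,200:362],None,fx=1.5,fy=4.5,interpolation=2)
cv2.imwrite("pics/c3.png",np.hstack([a,b])[:,:,::-1])
E
```

```text
time: 7.5
tool_pos: [0.6059, -0.1437, 0.1049]
ee_rot: [3.14, -0.009, 0.007]
wrist_force: [9.5, 0.3, -0.8]
width: 0.0202
time: 7.9
tool_pos: [0.6062, -0.1437, 0.1048]
ee_rot: [3.14, -0.009, 0.007]
wrist_force: [9.4, -0.2, -0.4]
width: 0.0199
t 7.9 pos [ 0.6062 -0.1437  0.1048] rpy [ 3.1404 -0.009   0.0073] F [ 9.4 -0.2 -0.4] w 0.0199
turn [ 0.1 -0.5  0. ] shift [-3.7 -1.2  0.8]
```

View pics/c3.png

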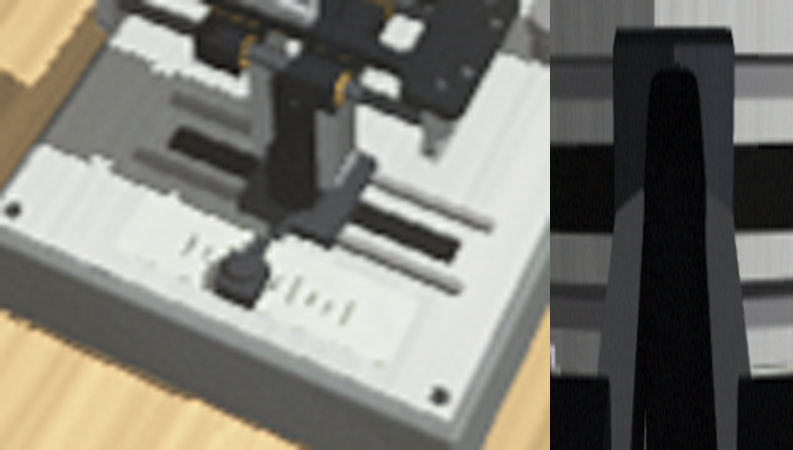

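The scene crop shows the slide pointer next to the marker (crop ~(262,240)), with the TCP having moved 45 mm, so about 4 mm short. I'll pull 4 mm more, then check the slide plate's edges in the wrist view.

```bash
python3 -m jog '[[[0,0,0],[-2,0,0],1],[[0,0,0],[-4,0,0],1],[[0,0,0],[-4,0,0],1],[[0,0,0],[-4,0,0],1],[[0,0,0],[-4,0,0],1]]'
python3 - <<'E'
from bench import eyes
from go import go
from h import *
go([.6025,-.1425,.104],0.0065)
P=eyes.camera_params("wrist");p,d=eyes.snapshot("wrist");np.savez("w4.npz",p=p,d=d,**P)
Q=eyes.camera_params("scene");q,_=eyes.snapshot("scene")
for P,nm in((dict(np.load("w3.npz")),'w3'),(dict(np.load("w4.npz")),'w4')):
    g=cv2.cvtColor(P['p'],cv2.COLOR_RGB2GRAY).astype(float)
    row=g[209:212,225:345].mean(0); gr=np.diff(row); l=225.5+np.argmin(gr[:60])+.5; r=225.5+60+np.argmax(gr[60:])+.5
    L=onz(P,(l-.5,210),.092,True);R=onz(P,(r-.5,210),.092,True);print(nm,'plate',L.round(4),R.round(4),'width',(R-L)[0].round(4),'centre x',((L+R)/2)[0].round(4))
print('scene expect marker tip',proj(Q,[.6027,-.1795,.09]))
u,v=262,286
b=q[v-30:v+30,u-40:u+40,::-1];cv2.imwrite("pics/c4.png",cv2.resize(b,None,fx=8,fy=8,interpolation=2))
E
```

```text
time: 8.55
tool_pos: [0.6024, -0.1437, 0.1048]
ee_rot: [3.14, -0.009, 0.007]
wrist_force: [9.5, -0.3, -0.9]
width: 0.0198
t 8.55 pos [ 0.6024 -0.1437  0.1048] rpy [ 3.1404 -0.0094  0.0073] F [ 9.5 -0.3 -0.9] w 0.0198
turn [ 0.1 -0.5  0. ] shift [ 0.1 -1.2  0.8]
w3 plate [ 0.5813 -0.1177  0.092 ] [ 0.6307 -0.1175  0.092 ] width 0.0494 centre x 0.606
w4 plate [ 0.5774 -0.1177  0.092 ] [ 0.6269 -0.1175  0.092 ] width 0.0494 centre x 0.6021
scene expect marker tip [266.81140882 287.68624031]
```

View pics/c4.png

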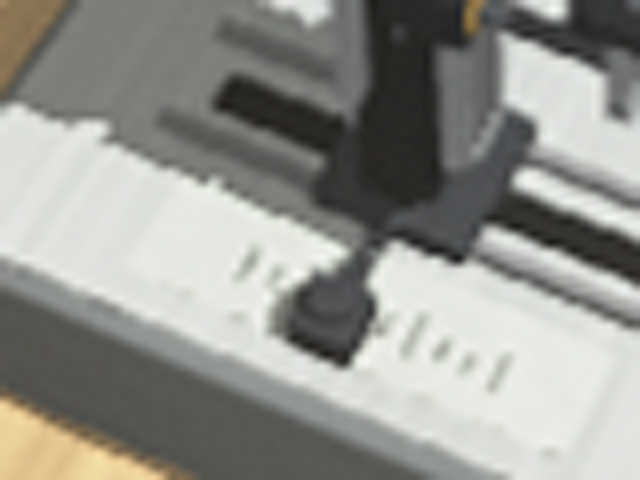

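The two pointers meet in one line at crop (367,245). The plate centre is at x=0.6021 against the marker at 0.6028, so within 1 mm. I'll hold for another 0.5 s, then hand in.

```bash
python3 -m jog '[[[0,0,0],[0,0,0],1],[[0,0,0],[0,0,0],1],[[0,0,0],[0,0,0],1],[[0,0,0],[0,0,0],1],[[0,0,0],[0,0,0],1]]'; python3 go.py .6025 -.1437 .1048 .0065; python3 -c "
from bench import close_job; print(close_job())"
```

```text
time: 9.15
tool_pos: [0.6024, -0.1437, 0.1048]
ee_rot: [3.14, -0.009, 0.007]
wrist_force: [10.5, -0.3, -0.0]
width: 0.02
t 9.15 pos [ 0.6024 -0.1437  0.1048] rpy [ 3.1404 -0.0094  0.0074] F [10.5 -0.3 -0. ] w 0.02
turn [ 0.1 -0.5  0.1] shift [0.1 0.  0. ]
the job is handed in; nothing more can be done
None
```

I pressed the round key, then the square key, then pulled the choke about 49 mm to the marker and handed the job in at 9.15 s, still gripping the handle.

- **Keys:** Each key bottomed out, with 13 N on the round one and 22 N on the square one against a 5 N spring. I lifted the fingers clear after each press. I didn't check with a camera that the keys came back up.
- **Choke:** The last wrist image put the slide centre at x = 0.6021 m and the marker at 0.6028 m, under 1 mm apart. The scene picture showed the two pointers in one line. Over the last 0.6 s the arm did not move, pulling against about 10 N from the spring with the jaws closed to 20 mm on the handle.
- **Disagreement:** Working out the key heights from the wrist and top cameras gave 51 and 87 mm, because the two views were nearly parallel. I used the depth readings instead. They put the caps at 98 mm and the deck at 80 mm, as the task states.
- **Other objects:** The arm never went to the bar key, socket, bottle, tape or wrench. I did not measure their positions again at the end.

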